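# Index a wheel hub to the shield notch and show which bolt goes where

### The job

One bolt of this wheel hub is missing, and a new one can only be fed in from below, through the notch in the splash shield. Gently push the hub round with the fingertips, without gripping it, until its empty bolt hole stands over the notch. Then show the apprentice the job without touching anything: point straight down at the loose bolt from just above it for two seconds, then at the empty hole in the same way, and finish still pointing at the hole; nothing else on the bench may be moved.

Things in the scene. Friction and masses are not known exactly. Their poses are not given: they have to be found in the camera images.
- knuckle: the wheel-hub assembly: dark steering knuckle fixed to the bench, its arm under 42 mm high, with a bright sheet splash shield (disc 202 mm across, upper face 64 mm and rim 71 mm above the bench) and the steel hub over it. Origin on the bench under the hub's axis; the notch lies towards its -x axis.
- hub (a joint): angle of the hub about its vertical axis, rad: 0 (or a whole turn) when the empty hole stands over the notch, growing anticlockwise seen from above. It turns freely either way through the nearest notch position, drags with about 1.5 N at a bolt, and stays where it is left.
- hub_centre (a point): the hub's axis at the upper face of its flange, 90 mm above the bench. The flange is a level five-lobed star, 156 mm over the lobes, 10 mm thick. In its middle a collar 64 mm across rises to 104 mm and the axle end and nut to 121 mm above the bench.
- empty_hole (a point): centre of the empty bolt hole (13 mm) on the flange's upper face, 60 mm from the axis, 90 mm above the bench. The other four lobes, each 72 degrees on, carry upright oiled 12 mm bolts on the same circle, tops 130 mm above the bench: firm handles to push. The next bolt on either side is 70 mm from the hole, centre to centre.
- notch (a point): the point over which the empty hole belongs: on the shield's upper face, 60 mm from the hub's axis, 64 mm above the bench, in the middle of the only wedge-shaped cut-out of the shield's rim, which is 36 mm wide here and 60 mm at the rim.
- bolt_tip (a point): top of the loose steel bolt, M12 like those in the hub, which stands upright on its hexagon head on the bench: 58 mm high, shank 12 mm, head 19 mm across flats. Copper sleeve, bearing and large nut stand near it and are not meant.
- new_bolt: the same loose bolt; origin at the centre of its underside, on the bench.
- copper_sleeve: bystander: copper sleeve standing on end, 28 mm across, 45 mm high; origin under its centre.
- bearing: bystander: ball bearing lying flat, 52 mm across, 15 mm high; origin under its centre.
- big_nut: bystander: large hexagon nut lying flat, 30 mm across flats, 16 mm high; origin under its centre.
- spanner: bystander: combination spanner lying flat, 226 mm long, 7 mm high; origin under its middle.
Mind the look-alikes: they are no part of the job. Leave any purple or yellow look-alike of the new_bolt alone.

How it is judged (in metres and radians):
On the way, in this order (a step that is already met when the one before it is completed fails the run):
1. the empty hole stands over the notch, the hub at rest and let go (horizontal distance between empty_hole and notch below 0.008 m and contact force between each of the arm, the fingers and knuckle below 0.1 N), for 0.2 s.
2. pointing at the loose bolt: grasp point within 20 mm of the bolt's axis, fingertips up to about 75 mm above its top (horizontal distance between the grasp point and bolt_tip below 0.02 m and z of the grasp point in the frame of bolt_tip between 0.012 and 0.095 m), for 1.2 s.
3. pointing at the empty hole: grasp point within 20 mm of the hole's axis, fingertips up to about 75 mm above it (horizontal distance between the grasp point and empty_hole below 0.02 m and z of the grasp point in the frame of empty_hole between 0.012 and 0.095 m), for 1.2 s.
At the end, for the whole second after the job is handed in: The empty hole is within 8 mm of the notch point seen from above; the fingertips still point at it, within 20 mm of its axis and at most about 75 mm above it; the loose bolt stands upright within 5 mm of where it stood (all of step 3 and horizontal distance between empty_hole and notch below 0.008 m and distance of bolt_tip from where it was at the start of the episode below 0.005 m and angle between bolt_tip's own z axis and vertical below 0.05 rad); the robot touches nothing.
It fails at once if the loose bolt touched (contact force between any of the fingers, the arm and new_bolt above 0.3 N or distance of bolt_tip from where it was at the start of the episode above 0.008 m).
It fails at once if the hub gripped or rammed (more than 40 N) (contact force between any of the fingers, the arm and knuckle above 40 N).
It fails at once if a bystander moved (distance of any of copper_sleeve, bearing, big_nut, spanner from where it was at the start of the episode above 0.008 m).
It also fails if it takes over 72 s, if anything falls off the work surface, if the arm or the gripper's body presses on something with over 40 N, if the wrist force passes 120 N, or if a joint passes its speed limit or range.

### The arm

A 6-joint arm with a two-finger parallel gripper is mounted at the origin on a cart in front of the work surface, level with it; the furniture and walls round the work are solid. World frame = base frame: x ahead of the robot, y to its left, z up, the work surface at z = 0. Lengths are in mm, angles in rad, forces in N, time in s.
With the tool pointing down it reaches from about 400 to 925 mm from the base axis. Payload 12.5 kg.
Tool frame: the origin (TCP) lies at the very end of the fingers, on their centre line; the grasp point (between the pads) lies 19 mm behind it; z points along the fingers, y is the line along which they close (so a half turn about z gives the same grasp; the last joint's range is limited). The gripper opens to 95 mm and grips with 3 to 60 N. Pads are 20 mm wide; open, the fingers measure 119 mm over their backs; the gripper's body (75 mm by 180 mm) begins 59 mm behind the grasp point.
Start: joints at [-1.211, 0.491, 1.559, -0, 1.092, -0.106], TCP at [280.736, -558.421, 214.661] pointing down, gripper open.
Joint ranges: [-3.1, 3.1], [-0.84, 2.19], [0.05, 2.79], [-1.13, 4.28], [0.06, 2.93], [-2.69, 2.69]. Speed limits (rad/s): [2.22, 2.22, 2.79, 3.14, 3.14, 3.14].

### API

Orientations are given as [roll, pitch, yaw] about the fixed x, y, z axes, in that order (R = Rz(yaw) Ry(pitch) Rx(roll)).
In Python, from cell import state, imaging, env, spot_in, mark_of gives the robot as it stands. The module is installed in compiled form; this text tells all that it offers.
- The arm moves only by the tool step_arm, never from a script. Its argument "increments" is a list of rows, each an object with "slide": the shift along the tool's x, y, z in m, a list of three; "roll": the turn about the tool's z in rad. A call has 1 to 5 rows; each row is the pose to reach, as a shift and turn from the pose commanded when the call began, along the tool's axes at that moment; what a row does not reach only later rows make up. A row lasts 1/8 s, in which the tool goes at most 62.5 mm and 10.7 degrees, less where a joint would pass 70% of its speed; a pose out of reach is approached as far as the arm can. A call with a gripper value outside its range is refused whole. "fingers" is the opening, from 0 (shut) to 1 (fully open), set as the call begins (left out, the last holds). The fingers move at their own pace and stop on an object; the grip force is fixed at half the most. Time passes only in rows, so rows that repeat a pose let the fingers close. It gives the time, the measured TCP pose, the force, the opening and the grip force at its end, in the units of the state.
- state(): the state, without advancing time (a new reading comes with each control period).
- imaging.read_camera(name): name is "scene" or "top" or "wrist"; returns a dict with "color" (400x640x3 uint8, red, green, blue), "z_map" (400x640 float32, mm along the optical axis (not along the pixel's ray), 0 where there is no reading), "intrinsics" (3x3 intrinsics, pixels), "distortion" ([k1, k2, p1, p2, k3] as OpenCV has them; the pictures are not rectified), "camera_from_world" (4x4, takes a point from world to camera coordinates). Camera axes: x right, y up, looking along -z (the intrinsics and any distortion apply to the point x, -y, -z); pixel columns grow to the right and rows downward; lengths in mm; the calibration is good to about 2 mm. A picture is of the moment at which its call begins.
- env.job_done(): hands the job in; it is judged then, once.
Trained networks look in the newest picture that a camera, given by its name, has taken for a name from the list of things; names that differ only in an ending like _2 or _b are one class to them, and where a whole thing is asked for, a point or a joint stands for the part that bears it (a point fixed in the world has none). Each returns a list of dicts, best first, with "confidence" (0 to 1); they miss things now and then, are a little off and sometimes report something else, mostly with a low value. They report only what shows in the picture. A call takes as long as a camera call. They do not tell look-alikes from the thing itself.
- spot_in(camera, target): "bbox" ([left, top, right, bottom] in pixels, round what is visible of it).
- mark_of(camera, target): "uv" ([column, row] in pixels: a listed point, or the origin of a listed thing).
The state is a dict: "t": time; "joints": joint angles; "qvel": joint speeds; "tau": joint torques, N m; "eef_pos": TCP position; "tcp_rot": TCP orientation; "ft_force": force on the tool from outside, world axes, zero at the start; "moment": the same for the moment, N m; "opening": opening from 0.0 (shut) to 1.0 (fully open); "grip_force": force on a finger pad.
Only numpy, scipy, OpenCV 4.12 (cv2) and the standard library are available. Lean on these libraries where they do the work, as an engineer would, in place of code of your own. Each camera call takes 0.05 s, during which the arm holds its last target. There are 200 camera calls.

## Working session

There is one attempt and no reset: what is moved stays moved. The work goes in short steps, Python scripts to look and compute and a tool call to move; the robot and the scene stay as the last step left them, time stands still between calls to the robot, and variables do not carry over. Pictures are saved under pics/ and viewed, at most 10 in all, crops included, and the job is handed in when it is done.

Besides the shell and the picture viewer there is one more tool, called after "Emit:" in YAML: its name, and indented under it one key for each argument. step_arm: Moves the arm, as the interface text tells. Its arguments: {"type":"object","properties":{"increments":{"type":"array"},"fingers":{"type":"number"}},"required":["increments"]}

```bash
mkdir -p pics && cat > h.py <<'E'
import numpy as np, cv2
from cell import state, imaging, env, spot_in, mark_of
def ray(c,uv):
    p=cv2.undistortPoints(np.array([[uv]],float),c["intrinsics"],np.array(c["distortion"],float))[0,0]
    T=np.array(c["camera_from_world"]);R=T[:3,:3];o=-R.T@T[:3,3]
    return o,R.T@np.array([p[0],-p[1],-1.])
def at_z(c,uv,z):
    o,d=ray(c,uv);return o+d*(z-o[2])/d[2]
def proj(c,P):
    T=np.array(c["camera_from_world"]);q=T[:3,:3]@np.array(P,float)+T[:3,3]
    return cv2.projectPoints(np.array([[q[0],-q[1],-q[2]]]),np.zeros(3),np.zeros(3),c["intrinsics"],np.array(c["distortion"],float))[0].ravel()
def save(c,n,box=None,f=1):
    im=c["color"][...,::-1]
    if box: im=im[box[1]:box[3],box[0]:box[2]]
    cv2.imwrite("pics/"+n,cv2.resize(im,None,fx=f,fy=f,interpolation=cv2.INTER_CUBIC))
E
python3 - <<'E'
from h import *
np.set_printoptions(precision=1,suppress=True)
H=dict(hub_centre=90,empty_hole=90,notch=64,bolt_tip=58,new_bolt=0,copper_sleeve=0,bearing=0,big_nut=0,spanner=0,knuckle=0)
for cam in("top","scene"):
    c=imaging.read_camera(cam);save(c,cam+"0.png")
    for n,z in H.items():
        for r in mark_of(cam,n)[:3]: print(cam,n,round(r["confidence"],2),np.array(r["uv"]),at_z(c,r["uv"],z))
print(state())
E
```

```text
top hub_centre 0.56 [349.3 254.7] [465.1 214.4  90. ]
top empty_hole 0.96 [354.8 221.7] [535.2 201.5  90. ]
top notch 0.68 [331.6 275.5] [420.4 251.1  64. ]
top notch 0.44 [392.8 203.4] [577.6 112.5  64. ]
top bolt_tip 0.66 [322.3 118.4] [776.1 268.2  58. ]
top bolt_tip 0.54 [291.7 166.9] [662.2 338.2  58. ]
top bolt_tip 0.53 [293.7 121.7] [768.  333.9  58. ]
top new_bolt 0.63 [319.7 127.8] [772.5 272.9   0. ]
top new_bolt 0.5 [293.6 131.8] [762.3 336.5   0. ]
top new_bolt 0.48 [318.8 173.5] [658.7 275.9   0. ]
top copper_sleeve 0.57 [344.8 176.1] [652.3 213.3   0. ]
top bearing 0.67 [380.2 171.2] [664.2 127.2   0. ]
top big_nut 0.47 [393.9 200.6] [592.3  96.    0. ]
top spanner 0.65 [241.2 313.3] [332.5 456.6   0. ]
scene hub_centre 0.85 [308.4 212.4] [469.4 226.2  90. ]
scene empty_hole 0.91 [338.9 208. ] [530.9 210.8  90. ]
scene empty_hole 0.22 [392.1 233.8] [559.5  69.9  90. ]
scene notch 0.69 [280.6 222.4] [423.1 262.2  64. ]
scene bolt_tip 0.72 [373.4 192.7] [671.1 291.5  58. ]
scene bolt_tip 0.72 [392.1 192.1] [709.6 271.2  58. ]
scene bolt_tip 0.53 [355.5 186.1] [656.3 345.3  58. ]
scene new_bolt 0.67 [411.5 203.5] [786.7 291.6   0. ]
scene new_bolt 0.63 [356.3 209.3] [653.7 337.2   0. ]
scene new_bolt 0.51 [393.5 200. ] [761.  331.3   0. ]
scene copper_sleeve 0.5 [391.8 232.7] [658.4 199.4   0. ]
scene knuckle 0.72 [310.6 251.8] [468.7 222.9   0. ]
{'t': 1.1, 'joints': array([-1.2,  0.5,  1.6, -0. ,  1.1, -0.1]), 'qvel': array([-0.,  0.,  0., -0.,  0.,  0.]), 'tau': array([ -0. , -61.2, -25.8,   0.1,   0. ,   0. ]), 'eef_pos': array([ 280.7, -558.4,  214.7]), 'tcp_rot': array([3.1, 0. , 0.5]), 'ft_force': array([0.4, 0.2, 0.5]), 'moment': array([-0.,  0.,  0.]), 'grip_force': 0.0, 'opening': 1.0037405138401356}
```

```bash
python3 - <<'E'
from h import *
c=imaging.read_camera("top");s=imaging.read_camera("scene")
a=cv2.resize(c["color"][90:340,200:450,::-1],(600,600),interpolation=cv2.INTER_CUBIC)
cv2.imwrite("pics/a.png",a)
b=cv2.resize(s["color"][150:320,230:450,::-1],(776,600),interpolation=cv2.INTER_CUBIC)
cv2.imwrite("pics/b.png",b)
E
```

```text
(no output)
```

View pics/a.png

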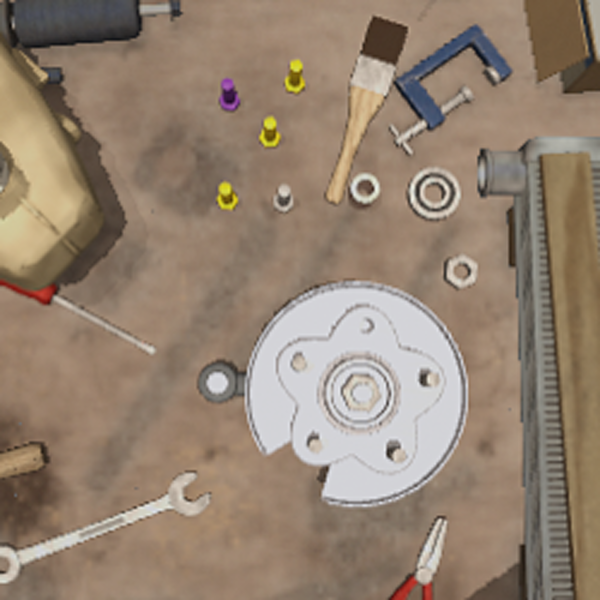

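View pics/b.png

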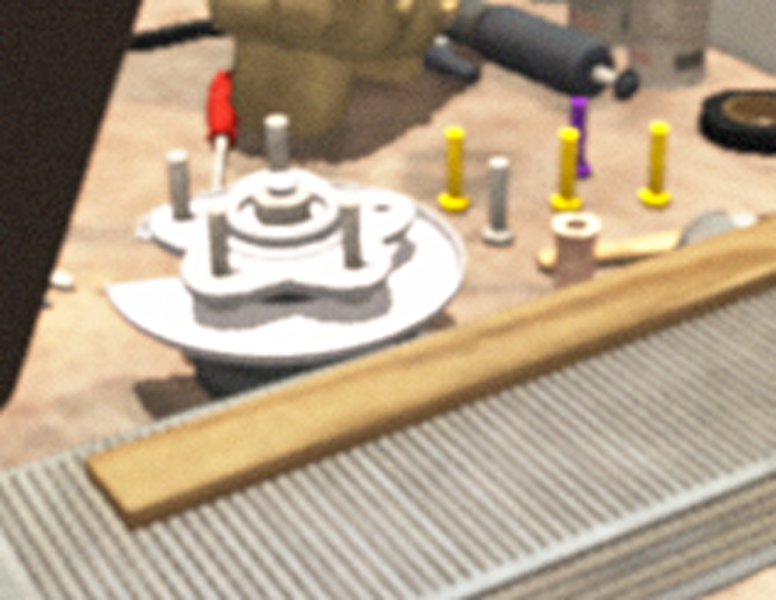

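The steel bolt is at crop a (283,197), which is top pixel (318,172). The yellow ones at (227,196), (270,131) and (295,76) and the purple one at (229,95) are look-alikes. The empty hole is at (367,325), the notch is at about (300,470), and the hub must turn about +150°. Next I check obstacle heights and plan the approach.

```bash
cat >> h.py <<'E'
def cloud(c):
    z=c["z_map"];v,u=np.nonzero(z>0)
    p=cv2.undistortPoints(np.stack([u,v],1).astype(float)[:,None],c["intrinsics"],np.array(c["distortion"],float))[:,0]
    d=z[v,u][:,None];q=np.c_[p[:,0],-p[:,1],-np.ones(len(p))]*d
    T=np.array(c["camera_from_world"]);return (q-T[:3,3])@T[:3,:3],u,v
def rel(P,yaw):  # world target (mm), yaw -> slide (m) , roll from current pose
    s=state();y0=s["tcp_rot"][2];d=np.array(P)-s["eef_pos"]
    dr=-((yaw-y0+np.pi)%(2*np.pi)-np.pi)
    return [d[0]*np.cos(y0)+d[1]*np.sin(y0),d[0]*np.sin(y0)-d[1]*np.cos(y0),-d[2]],dr
E
python3 - <<'E'
from h import *
np.set_printoptions(precision=2,suppress=True,linewidth=200)
c=imaging.read_camera("top")
P,u,v=cloud(c)
g={}
print("max height per 50mm cell; rows x 250.., cols y 500..-600")
for x in range(250,900,50):
    print(x,[int(P[m,2].max()) if (m:=(P[:,0]>=x)&(P[:,0]<x+50)&(P[:,1]>=y)&(P[:,1]<y+50)).any() else -1 for y in range(500,-650,-50)])
m=(P[:,2]>35)&(P[:,2]<75)&(abs(u-318)<8)&(abs(v-171)<10);print("bolt pts",P[m].round(0),u[m],v[m])
print(state()["tcp_rot"],state()["eef_pos"])
for w in[([480,60,330],.5),([420,200,330],.5)]: print(rel(*w))
E
```

```text
max height per 50mm cell; rows x 250.., cols y 500..-600
250 [10, 3, 4, 4, 3, 4, 3, 16, 16, 331, 395, 452, 493, 104, 4, 0, 53, 49, 48, 45, 19, 9, -48]
300 [10, 9, 7, 4, 5, 5, 3, 11, 15, 104, 118, 118, 487, 464, 3, -2, 47, 51, 49, -1, -45, -44, -46]
350 [25, 4, 9, 9, 5, 4, 74, 90, 72, 104, 117, 117, 107, 105, 3, 0, 50, 49, 49, -1, -44, -45, -44]
400 [25, 5, 4, 4, 73, 134, 105, 133, 74, 105, 117, 116, 107, 104, 4, -3, 67, 64, 49, 2, -43, -45, -44]
450 [5, 4, 4, 41, 73, 132, 123, 131, 93, 105, 118, 116, 106, 105, 4, -2, 65, 65, -45, -44, 25, -44, -45]
500 [4, 12, 10, 5, 73, 93, 101, 93, 74, 105, 119, 115, 107, 105, 4, 0, 303, 139, 181, -18, 28, 25, -28]
550 [185, 182, 135, 5, 5, 72, 72, 74, 20, 105, 118, 106, 106, 105, 4, 1, 301, 52, 168, -45, -43, 10, -47]
600 [237, 222, 170, 4, 8, 9, 47, 45, 18, 106, 118, 106, 108, 104, 6, 0, 280, 270, -45, -43, 26, 24, -1]
650 [234, 185, 141, 4, 60, 59, 48, 48, 19, 104, 118, 107, 106, 106, 5, 0, 46, 47, -21, -24, -33, 17, -44]
700 [196, 181, 5, 4, 7, 62, 16, 16, 20, 4, 5, 5, 4, 4, 5, 46, 47, 49, 175, 174, -26, -1, -1]
750 [190, 78, 6, 5, 61, 62, 17, 
[... 685 characters left out ...]
.]
 [651. 281.  55.]
 [651. 279.  55.]
 [651. 277.  56.]
 [653. 274.  46.]
 [650. 281.  46.]
 [651. 279.  44.]
 [651. 276.  43.]
 [650. 279.  36.]] [318 316 317 318 319 320 316 317 318 319 320 316 317 318 319 320 316 317 318 319 320 316 317 318 319 320 317 318 319 318] [167 168 168 168 168 168 169 169 169 169 169 170 170 170 170 170 171 171 171 171 171 172 172 172 172 172 173 173 173 174]
[3.14 0.   0.47] [ 280.74 -558.4   214.65]
([np.float64(455.7875902319329), np.float64(-463.0118405122468), np.float64(-115.3461708299707)], np.float64(-0.034179833585542774))
([np.float64(465.0621838257752), np.float64(-615.0446722087887), np.float64(-115.3461708299707)], np.float64(-0.034179833585542774))
```

Emit:
step_arm:
  increments:
    - {"slide":[0,0,-0.06],"roll":0}
    - {"slide":[0,0,-0.12],"roll":0}
    - {"slide":[0,0,-0.18],"roll":0}
    - {"slide":[0.07,-0.05,-0.19],"roll":0}
    - {"slide":[0.11,-0.09,-0.19],"roll":0}
  fingers: 0.35

```text
t: 1.88
eef_pos: [332.6, -444.2, 404.5]
tcp_rot: [3.14, -0.0, 0.465]
ft_force: [0.9, -0.2, 0.6]
opening: 0.531
grip_force: 0.0
```

```bash
python3 - <<'E'
from h import *
for w in[([360,-200,400],.47),([400,50,400],.7),([400,200,400],1.05)]: print(np.round(rel(*w)[0],0),rel(*w)[1])
print(state()["eef_pos"])
E
```

```text
[ 134. -206.    5.] -0.0053992690166868584
[ 282. -412.    5.] -0.2353992690166864
[ 349. -546.    5.] -0.5853992690166869
[ 332.58371336 -444.16131375  404.53719938]
```

Emit:
step_arm:
  increments:
    - {"slide":[0.027,-0.041,0],"roll":0}
    - {"slide":[0.06,-0.09,0],"roll":0}
    - {"slide":[0.094,-0.144,0],"roll":0}
    - {"slide":[0.13,-0.19,0],"roll":-0.1}
    - {"slide":[0.16,-0.24,0],"roll":-0.2}

```text
t: 2.5
eef_pos: [367.3, -157.1, 404.2]
tcp_rot: [3.141, -0.0, 0.669]
ft_force: [1.1, -0.2, -0.4]
opening: 0.348
grip_force: 0.0
```

```bash
python3 - <<'E'
from h import *
for w in[([400,200,400],1.05)]: print(np.round(rel(*w)[0],0),rel(*w)[1])
print(state()["eef_pos"])
E
```

```text
[ 247. -260.    4.] -0.3811683682587024
[ 367.25705061 -157.05725329  404.15711944]
```

Emit:
step_arm:
  increments:
    - {"slide":[0.04,-0.043,0],"roll":-0.1}
    - {"slide":[0.083,-0.087,0],"roll":-0.2}
    - {"slide":[0.125,-0.13,0],"roll":-0.3}
    - {"slide":[0.17,-0.175,0],"roll":-0.38}
    - {"slide":[0.21,-0.22,0],"roll":-0.38}

```text
t: 3.12
eef_pos: [396.3, 145.9, 404.3]
tcp_rot: [3.141, -0.0, 1.047]
ft_force: [0.5, -0.9, -0.1]
opening: 0.351
grip_force: 0.0
```

Emit:
step_arm:
  increments:
    - {"slide":[0,0,0],"roll":0}
    - {"slide":[0,0,0],"roll":0}

```text
t: 3.38
eef_pos: [396.4, 143.7, 404.0]
tcp_rot: [3.141, 0.0, 1.047]
ft_force: [0.2, -0.6, 0.1]
opening: 0.353
grip_force: 0.0
```

```bash
python3 - <<'E'
from h import *
np.set_printoptions(precision=1,suppress=True)
c=imaging.read_camera("wrist");save(c,"w1.png")
T=np.array(c["camera_from_world"]);print("cam",-T[:3,:3].T@T[:3,3],T[2,:3])
for n,z in dict(hub_centre=90,empty_hole=90,notch=64,bolt_tip=58).items():
    for r in mark_of("wrist",n)[:3]: print(n,round(r["confidence"],2),np.array(r["uv"]),at_z(c,r["uv"],z))
print(state()["eef_pos"],state()["tcp_rot"],state()["joints"])
E
```

```text
cam [435.  209.8 574.1] [0.1 0.2 1. ]
hub_centre 0.75 [340.1  89.5] [468.1 219.3  90. ]
empty_hole 0.84 [381.2  71.9] [527.4 211.1  90. ]
notch 0.79 [296.9  87.2] [417.2 253.9  64. ]
[396.8 142.7 404.1] [ 3.1 -0.   1. ] [ 0.2  0.   1.7 -0.   1.4  0.7]
```

View pics/w1.png

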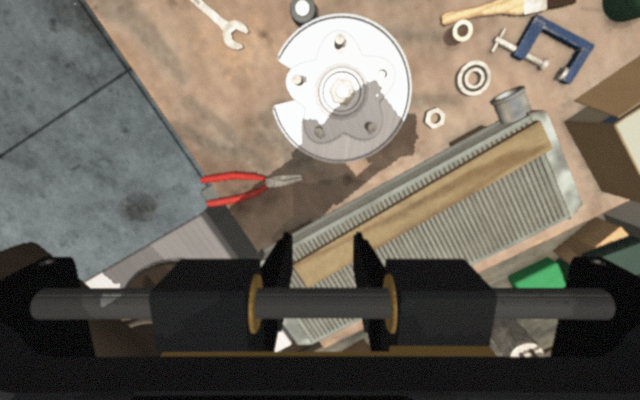

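The wrist picture shows the hub centre at (340,90), the empty hole at (381,72) and the notch opening towards (285,85). I'll refine the geometry with the depth data.

```bash
cat >> h.py <<'E'
from scipy.optimize import least_squares
def measure(cam,guess=(468,219),prev=None):
    c=imaging.read_camera(cam);P,u,v=cloud(c)
    r=np.hypot(P[:,0]-guess[0],P[:,1]-guess[1])
    b=P[(P[:,2]>120)&(P[:,2]<137)&(r>45)&(r<75)]
    print(cam,"bolt pts",len(b))
    # shield: rim circle
    s=P[(P[:,2]>57)&(P[:,2]<80)&(r<108)&(r>70)]
    f=lambda p:np.maximum(0,np.hypot(s[:,0]-p[0],s[:,1]-p[1])-99)
    ang=np.arctan2(s[:,1]-guess[1],s[:,0]-guess[0]);rr=np.hypot(s[:,0]-guess[0],s[:,1]-guess[1])
    k=np.array([(rr[(np.abs((ang-a+np.pi)%(2*np.pi)-np.pi)<.04)].max(initial=0)) for a in np.arange(0,6.28,.0873)])
    a=np.arange(0,6.28,.0873)[k>95];R=k[k>95]
    q=least_squares(lambda p:np.hypot(guess[0]+R*np.cos(a)-p[0],guess[1]+R*np.sin(a)-p[1])-101,guess,loss="soft_l1").x
    ang=np.arctan2(s[:,1]-q[1],s[:,0]-q[0]);rr=np.hypot(s[:,0]-q[0],s[:,1]-q[1])
    A=np.sort(np.degrees(ang[(rr>85)&(rr<98)])%360);g=np.diff(A);i=g.argmax()
    print(" rim centre",q,"notch gap deg",A[i],A[i+1],"mid",(A[i]+A[i+1])/2)
    if len(b)>3:
        th=np.arctan2(b[:,1]-q[1],b[:,0]-q[0]);
        ph=np.degrees(th)%360
        o=np.sort(ph);print(" bolt angles",[ (round(x.mean(),1),len(x)) for x in np.split(o,np.nonzero(np.diff(o)>20)[0]+1)])
    return c,q
E
python3 - <<'E'
from h import *
np.set_printoptions(precision=1,suppress=True)
for cam in("wrist","top"): measure(cam)
E
```

```text
wrist bolt pts 319
 rim centre [467.6 216.3] notch gap deg 124.08372200865098 159.78142637458495 mid 141.93257419161796
 bolt angles [(np.float64(64.6), 96), (np.float64(136.9), 79), (np.float64(208.4), 70), (np.float64(280.5), 74)]
top bolt pts 117
 rim centre [467.7 214.5] notch gap deg 123.3615046838242 159.7778840442696 mid 141.56969436404688
 bolt angles [(np.float64(64.0), 25), (np.float64(135.4), 30), (np.float64(208.6), 32), (np.float64(281.6), 30)]
```

```bash
python3 - <<'E'
from h import *
for z in (200,105):
  r=rel([493.4,271,z],np.radians(64.5)); print(np.round(r[0],0),r[1])
E
```

```text
[159.  19. 204.] -0.08167401746588654
[159.  19. 299.] -0.08167401746588654
```

Emit:
step_arm:
  increments:
    - {"slide":[0.04,0.005,0.04],"roll":-0.08}
    - {"slide":[0.08,0.01,0.08],"roll":-0.08}
    - {"slide":[0.12,0.015,0.12],"roll":-0.08}
    - {"slide":[0.159,0.019,0.16],"roll":-0.08}
    - {"slide":[0.159,0.019,0.2],"roll":-0.08}

```text
t: 4.35
eef_pos: [493.9, 273.0, 202.0]
tcp_rot: [3.142, -0.0, 1.126]
ft_force: [-0.1, -0.9, -0.6]
opening: 0.348
grip_force: 0.0
```

Emit:
step_arm:
  increments:
    - {"slide":[0,0,0.03],"roll":0}
    - {"slide":[0,0,0.03],"roll":0}

```text
t: 4.6
eef_pos: [492.2, 271.1, 172.3]
tcp_rot: [-3.139, 0.003, 1.125]
ft_force: [-0.1, -0.5, 1.5]
opening: 0.348
grip_force: 0.0
```

```bash
python3 - <<'E'
from h import *
c=imaging.read_camera("wrist");save(c,"w2.png")
r=rel([493.4,271,105],np.radians(64.5)); print(np.round(r[0],0),r[1],state()["eef_pos"])
E
```

```text
[-0.  1. 69.] -0.0006256744906281142 [492.92506977 271.48634068 173.97401556]
```

View pics/w2.png

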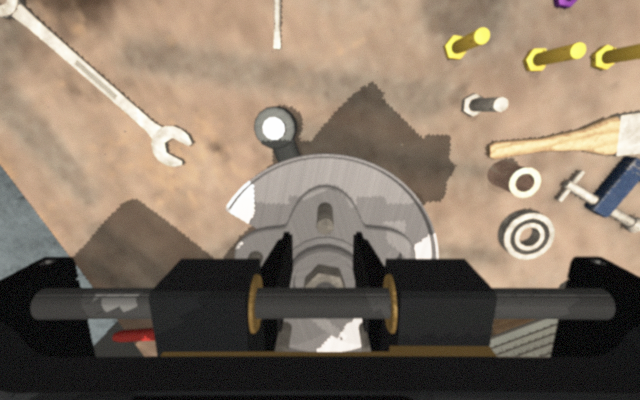

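The hub bolt at (325,215) is centred between the fingers at (290 and 357), so I descend.

Emit:
step_arm:
  increments:
    - {"slide":[0,0,0.025],"roll":0}
    - {"slide":[0,0,0.05],"roll":0}
    - {"slide":[0,0,0.068],"roll":0}
    - {"slide":[0,0,0.068],"roll":0}

```text
t: 5.15
eef_pos: [493.1, 271.7, 106.7]
tcp_rot: [3.141, -0.0, 1.125]
ft_force: [0.4, -0.4, -0.3]
opening: 0.348
grip_force: 0.0
```

```bash
cat > arc.py <<'E'
from h import *
import sys
C=np.array([467.6,217.]);z=float(sys.argv[1])
s=state();d=s["eef_pos"][:2]-C;print("now",s["eef_pos"].round(1),"theta",np.degrees(np.arctan2(d[1],d[0])).round(1),"r",np.hypot(*d).round(1),"yaw",np.degrees(s["tcp_rot"][2]).round(1),"F",s["ft_force"].round(1))
for t in map(float,sys.argv[2:]):
    a=np.radians(t);q=rel([*(C+60*np.array([np.cos(a),np.sin(a)])),z],a)
    print(t,np.round(np.array(q[0])/1000,4),round(q[1],3))
E
python3 arc.py 106 72 80 88 96 104
```

```text
now [493.1 271.7 106.7] theta 65.0 r 60.4 yaw 64.5 F [ 0.4 -0.4 -0.3]
72.0 [-0.0009 -0.0073  0.0007] -0.131
80.0 [-0.0026 -0.0155  0.0007] -0.271
88.0 [-0.0054 -0.0234  0.0007] -0.411
96.0 [-0.0093 -0.0308  0.0007] -0.55
104.0 [-0.0141 -0.0376  0.0007] -0.69
```

```bash
python3 arc.py 106 69 73 77 82 88
```

```text
now [493.1 271.7 106.7] theta 65.0 r 60.4 yaw 64.5 F [ 0.4 -0.4 -0.3]
69.0 [-0.0006 -0.0042  0.0007] -0.079
73.0 [-0.0011 -0.0083  0.0007] -0.149
77.0 [-0.0018 -0.0125  0.0007] -0.219
82.0 [-0.0032 -0.0175  0.0007] -0.306
88.0 [-0.0054 -0.0234  0.0007] -0.411
```

Emit:
step_arm:
  increments:
    - {"slide":[-0.0006,-0.004,0],"roll":-0.08}
    - {"slide":[-0.001,-0.008,0],"roll":-0.15}
    - {"slide":[-0.002,-0.0125,0],"roll":-0.22}
    - {"slide":[-0.003,-0.0175,0],"roll":-0.306}
    - {"slide":[-0.0055,-0.0235,0],"roll":-0.41}

```text
t: 5.78
eef_pos: [470.6, 277.4, 108.2]
tcp_rot: [3.138, -0.002, 1.539]
ft_force: [2.2, 0.9, -1.2]
opening: 0.352
grip_force: 1.3
```

```bash
python3 arc.py 106 95 103 111 119 127
```

```text
now [470.6 277.4 108.2] theta 87.2 r 60.5 yaw 88.2 F [ 2.2  0.9 -1.2]
95.0 [-0.0009 -0.0082  0.0022] -0.119
103.0 [-0.0025 -0.0164  0.0022] -0.259
111.0 [-0.0052 -0.0243  0.0022] -0.399
119.0 [-0.009  -0.0318  0.0022] -0.538
127.0 [-0.0138 -0.0387  0.0022] -0.678
```

Emit:
step_arm:
  increments:
    - {"slide":[-0.0006,-0.0083,0],"roll":-0.14}
    - {"slide":[-0.0023,-0.0165,0],"roll":-0.279}
    - {"slide":[-0.0052,-0.0244,0],"roll":-0.419}
    - {"slide":[-0.0091,-0.0318,0],"roll":-0.559}
    - {"slide":[-0.014,-0.0386,0],"roll":-0.698}

```text
t: 6.4
eef_pos: [431.4, 265.0, 108.2]
tcp_rot: [3.137, 0.001, 2.238]
ft_force: [2.0, 2.5, 0.5]
opening: 0.351
grip_force: 1.3
```

```bash
python3 arc.py 106 136 144 152 160 168
```

```text
now [431.4 265.  108.2] theta 127.0 r 60.1 yaw 128.2 F [2.  2.5 0.5]
136.0 [-0.0007 -0.0094  0.0022] -0.135
144.0 [-0.0024 -0.0176  0.0022] -0.275
152.0 [-0.0052 -0.0255  0.0022] -0.415
160.0 [-0.0091 -0.0329  0.0022] -0.554
168.0 [-0.014  -0.0397  0.0022] -0.694
```

Emit:
step_arm:
  increments:
    - {"slide":[-0.0006,-0.0083,0],"roll":-0.14}
    - {"slide":[-0.0023,-0.0165,0],"roll":-0.279}
    - {"slide":[-0.0052,-0.0244,0],"roll":-0.419}
    - {"slide":[-0.0091,-0.0318,0],"roll":-0.559}
    - {"slide":[-0.014,-0.0386,0],"roll":-0.698}

```text
t: 7.02
eef_pos: [409.4, 230.0, 108.0]
tcp_rot: [3.139, 0.003, 2.936]
ft_force: [0.4, 2.9, 0.7]
opening: 0.353
grip_force: 1.3
```

Emit:
step_arm:
  increments:
    - {"slide":[-0.0006,-0.0083,0],"roll":-0.14}
    - {"slide":[-0.0023,-0.0165,0],"roll":-0.279}
    - {"slide":[-0.0044,-0.0225,0],"roll":-0.384}
    - {"slide":[-0.0064,-0.027,0],"roll":-0.465}
    - {"slide":[-0.0085,-0.0308,0],"roll":-0.54}

```text
t: 7.65
eef_pos: [411.0, 197.8, 107.8]
tcp_rot: [3.141, 0.003, -2.809]
ft_force: [-1.4, 1.7, 0.2]
opening: 0.352
grip_force: 1.1
```

```bash
python3 arc.py 106 205 215; python3 - <<'E'
from h import *
measure("top",(467.6,215))
E
```

```text
now [411.  197.8 107.8] theta -161.3 r 59.7 yaw -161.0 F [-1.4  1.7  0.2]
205.0 [-0.0001 -0.0066  0.0018] -0.104
215.0 [-0.002  -0.0168  0.0018] -0.278
top bolt pts 81
 rim centre [466.8701132  214.07992512] notch gap deg 122.84824968259392 263.294807472534 mid 193.07152857756395
 bolt angles [(np.float64(43.8), 30), (np.float64(262.1), 22), (np.float64(333.0), 29)]
```

Emit:
step_arm:
  increments:
    - {"slide":[-0.0002,-0.0052,0],"roll":-0.087}
    - {"slide":[-0.0009,-0.0104,0],"roll":-0.175}
    - {"slide":[-0.0018,-0.0145,0],"roll":-0.244}
    - {"slide":[-0.0029,-0.0185,0],"roll":-0.314}
    - {"slide":[-0.0038,-0.021,0],"roll":-0.357}

```text
t: 8.32
eef_pos: [421.2, 179.2, 107.4]
tcp_rot: [-3.141, 0.002, -2.454]
ft_force: [-1.9, 1.2, -0.3]
opening: 0.348
grip_force: 1.0
```

```bash
python3 arc.py 106 221 ; python3 - <<'E'
from h import *
measure("top",(467.6,215));measure("wrist",(467.6,217))
E
```

```text
now [421.2 179.2 107.4] theta -140.8 r 59.9 yaw -140.6 F [-1.9  1.2 -0.3]
221.0 [ 0.0001 -0.0019  0.0014] -0.028
top bolt pts 80
 rim centre [466.85354249 213.93326592] notch gap deg 178.79082368419418 280.6986088835851 mid 229.74471628388966
 bolt angles [(np.float64(62.9), 27), (np.float64(282.8), 28), (np.float64(353.7), 25)]
wrist bolt pts 1269
 rim centre [467.42483442 215.88271353] notch gap deg 219.18878560962557 219.57320774790657 mid 219.38099667876605
 bolt angles [(np.float64(214.2), 1269)]
```

Emit:
step_arm:
  increments:
    - {"slide":[-0.0001,-0.0026,0],"roll":-0.044}
    - {"slide":[-0.0002,-0.0047,0],"roll":-0.078}
    - {"slide":[-0.0002,-0.0047,0],"roll":-0.078}
    - {"slide":[0,0.001,0],"roll":0.01}
    - {"slide":[-0.0003,0.0055,0],"roll":0.09}

```text
t: 9.05
eef_pos: [417.5, 183.7, 106.5]
tcp_rot: [-3.141, 0.001, -2.549]
ft_force: [-0.6, -0.7, 0.9]
opening: 0.349
grip_force: 0.0
```

Emit:
step_arm:
  increments:
    - {"slide":[0,0,0],"roll":0}
    - {"slide":[0,0,-0.04],"roll":0}
    - {"slide":[0,0,-0.1],"roll":0}
    - {"slide":[0,0,-0.16],"roll":0}
    - {"slide":[-0.02,0,-0.2],"roll":0}

```text
t: 9.68
eef_pos: [433.7, 194.5, 309.4]
tcp_rot: [-3.14, 0.003, -2.544]
ft_force: [0.3, 1.6, 0.0]
opening: 0.349
grip_force: 0.0
```

```bash
python3 - <<'E'
from h import *
c,_=measure("top",(467.6,215));save(c,"t2.png",(270,150,430,350),3)
s=imaging.read_camera("scene")
measure("wrist",(467.6,217))
for cam,c in(("top",c),("scene",s)):
  for n,z in dict(empty_hole=90,notch=64).items():
    for r in mark_of(cam,n)[:2]: print(cam,n,round(r["confidence"],2),np.array(r["uv"]),at_z(c,r["uv"],z))
print(state()["eef_pos"],state()["tcp_rot"],state()["joints"])
E
```

```text
top bolt pts 91
 rim centre [466.94474304 213.95988466] notch gap deg 179.9401338863924 280.3770397457652 mid 230.1585868160788
 bolt angles [(np.float64(1.7), 8), (np.float64(67.5), 29), (np.float64(286.4), 32), (np.float64(356.5), 22)]
wrist bolt pts 324
 rim centre [467.16885576 216.03154831] notch gap deg 123.91259800339571 159.81349087305395 mid 141.86304443822485
 bolt angles [(np.float64(0.9), 9), (np.float64(67.7), 73), (np.float64(212.6), 111), (np.float64(283.5), 113), (np.float64(358.1), 18)]
top empty_hole 0.94 [333.7 274.8] [423.30683653 248.06261496  90.        ]
top empty_hole 0.68 [330.4 274.6] [423.79920395 255.01994531  90.        ]
top notch 0.9 [330.  271.5] [429.02924209 254.51503515  64.        ]
scene empty_hole 0.67 [278.3 211. ] [420.64627168 263.77723833  90.        ]
scene empty_hole 0.36 [389.2 233.3] [556.1503063   74.13435074  90.        ]
scene notch 0.9 [284.5 226.1] [423.3443087  243.71657316  64.        ]
[433.22631885 194.43584663 304.80294754] [ 3.14102198e+00 -2.21948033e-03 -2.54416018e+00] [ 2.82718839e-01  1.84332926e-01  1.77858038e+00 -1.56093490e-04
  1.18096647e+00 -1.88544984e+00]
```

View pics/t2.png

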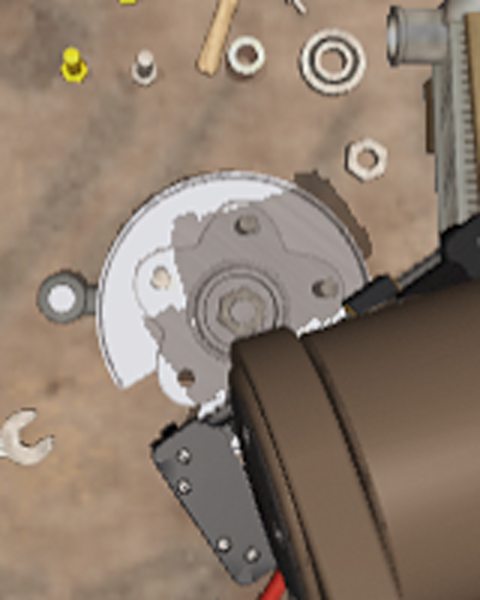

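The hole at crop (187,377) sits in the notch gap, and the depth fit puts it at about 140.5° against the notch's 141.9°, under 2 mm off. The hub is done and I move on to the loose bolt.

```bash
python3 - <<'E'
from h import *
r=rel([656,280,230],np.pi); print(np.round(r[0],0),r[1],state()["eef_pos"])
E
```

```text
[-232.  -55.   75.] 0.5974324726981113 [433.22631885 194.43584663 304.80294754]
```

Emit:
step_arm:
  increments:
    - {"slide":[-0.05,-0.012,0],"roll":0.15}
    - {"slide":[-0.1,-0.024,0],"roll":0.3}
    - {"slide":[-0.15,-0.036,0.02],"roll":0.45}
    - {"slide":[-0.2,-0.048,0.05],"roll":0.6}
    - {"slide":[-0.232,-0.055,0.075],"roll":0.6}
  fingers: 0

```text
t: 10.65
eef_pos: [657.8, 279.9, 227.6]
tcp_rot: [-3.14, -0.003, 3.137]
ft_force: [-0.3, -0.8, 0.3]
opening: 0.005
grip_force: 0.0
```

Emit:
step_arm:
  increments:
    - {"slide":[0,0,0],"roll":0}
    - {"slide":[0,0,0],"roll":0}

```text
t: 10.9
eef_pos: [656.1, 279.4, 230.6]
tcp_rot: [-3.141, -0.001, 3.139]
ft_force: [0.7, -0.4, 0.3]
opening: -0.0
grip_force: 0.0
```

```bash
python3 - <<'E'
from h import *
np.set_printoptions(precision=1,suppress=True)
c=imaging.read_camera("wrist");save(c,"w3.png")
for r in mark_of("wrist","bolt_tip"): print(round(r["confidence"],2),np.array(r["uv"]),at_z(c,r["uv"],58))
P,u,v=cloud(c);m=(P[:,2]>50)&(P[:,2]<66)&(np.hypot(P[:,0]-656,P[:,1]-280)<25);print(m.sum(),P[m].mean(0),P[m].min(0),P[m].max(0),proj(c,[656,280,58]))
measure("top",(467.6,215))
r=rel([656,280,95],np.pi); print(np.round(r[0],0),r[1],state()["eef_pos"])
E
```

```text
0.54 [374.6 185.1] [658.  334.8  58. ]
0.51 [323.9 185.8] [658.6 281.4  58. ]
0.51 [337.5 239.4] [719.3 296.3  58. ]
110 [656.1 280.4  57.4] [650.9 275.1  50.1] [662.3 285.7  59.5] [322.6 183.4]
top bolt pts 21
 rim centre [468.1 214. ] notch gap deg 123.52898471258725 159.5431537316417 mid 141.53606922211446
 bolt angles [(np.float64(69.4), 21)]
[  0.   0. 137.] -0.002757252179992342 [656.2 279.5 232.4]
```

View pics/w3.png

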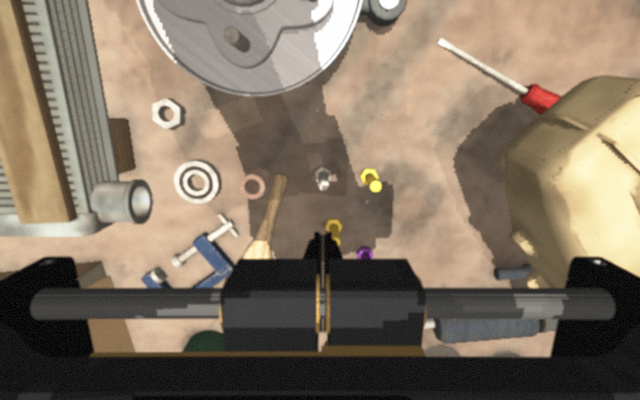

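The candidates here are steel (323,180), yellow (373,182), yellow (333,228) and purple (365,255). The plain steel one fits, and I confirm it in a crop.

```bash
python3 - <<'E'
import cv2
i=cv2.imread("pics/w3.png")[140:270,230:410];cv2.imwrite("pics/w3c.png",cv2.resize(i,None,fx=4,fy=4,interpolation=cv2.INTER_CUBIC))
E
```

```text
(no output)
```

View pics/w3c.png

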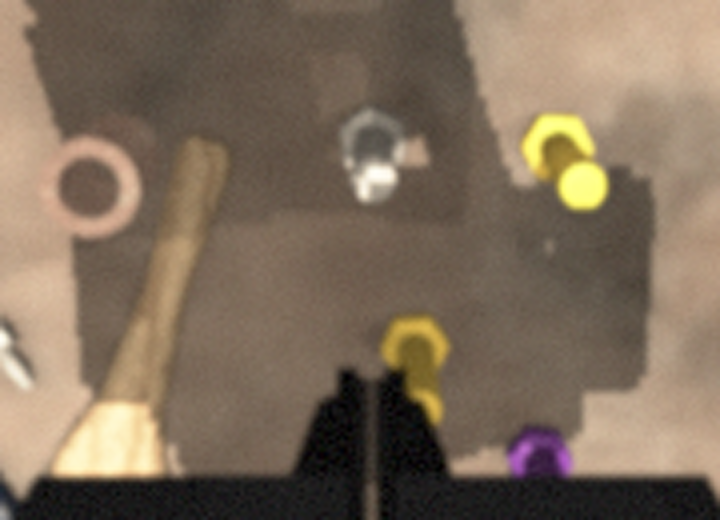

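The crop shows the grey steel bolt with its tip at (377,183), and the yellow and purple ones are clearly different. I descend to about 37 mm above the tip and hold for 2 s.

Emit:
step_arm:
  increments:
    - {"slide":[0,-0.001,0.045],"roll":0}
    - {"slide":[0,-0.001,0.09],"roll":0}
    - {"slide":[0,-0.001,0.12],"roll":0}
    - {"slide":[0,-0.001,0.137],"roll":0}
    - {"slide":[0,-0.001,0.137],"roll":0}

```text
t: 11.68
eef_pos: [656.4, 278.6, 94.0]
tcp_rot: [-3.141, -0.0, 3.139]
ft_force: [-0.4, -0.1, -0.5]
opening: 0.001
grip_force: 0.0
```

Emit:
step_arm:
  increments:
    - {"slide":[0,0,0],"roll":0}
    - {"slide":[0,0,0],"roll":0}
    - {"slide":[0,0,0],"roll":0}
    - {"slide":[0,0,0],"roll":0}
    - {"slide":[0,0,0],"roll":0}

```text
t: 12.3
eef_pos: [656.6, 278.7, 94.1]
tcp_rot: [-3.142, 0.0, 3.139]
ft_force: [-0.2, -0.6, -0.1]
opening: 0.005
grip_force: 0.0
```

Emit:
step_arm:
  increments:
    - {"slide":[0,0,0],"roll":0}
    - {"slide":[0,0,0],"roll":0}
    - {"slide":[0,0,0],"roll":0}
    - {"slide":[0,0,0],"roll":0}
    - {"slide":[0,0,0],"roll":0}

```text
t: 12.92
eef_pos: [656.6, 278.7, 94.0]
tcp_rot: [-3.142, 0.0, 3.139]
ft_force: [0.3, 0.4, 0.4]
opening: 0.007
grip_force: 0.0
```

Emit:
step_arm:
  increments:
    - {"slide":[0,0,0],"roll":0}
    - {"slide":[0,0,0],"roll":0}
    - {"slide":[0,0,0],"roll":0}
    - {"slide":[0,0,0],"roll":0}
    - {"slide":[0,0,0],"roll":0}

```text
t: 13.55
eef_pos: [656.6, 278.7, 94.0]
tcp_rot: [-3.142, 0.0, 3.139]
ft_force: [-0.0, 0.9, -0.1]
opening: 0.003
grip_force: 0.0
```

Emit:
step_arm:
  increments:
    - {"slide":[0,0,0],"roll":0}
    - {"slide":[0,0,-0.04],"roll":0}
    - {"slide":[0,0,-0.09],"roll":0}
    - {"slide":[0,0,-0.13],"roll":0}
    - {"slide":[0,0,-0.13],"roll":0}

```text
t: 14.18
eef_pos: [657.6, 279.1, 227.8]
tcp_rot: [3.14, 0.006, 3.139]
ft_force: [-0.7, 1.1, 0.4]
opening: 0.004
grip_force: 0.0
```

```bash
python3 - <<'E'
from h import *
a=np.radians(141)
for z in(230,115):
  r=rel([467.5+60*np.cos(a),216.7+60*np.sin(a),z],np.pi); print(np.round(r[0],0),r[1],state()["eef_pos"])
c,_=measure("wrist",(467.6,217));
measure("top",(467.6,215))
print([ (r["confidence"],at_z(c,r["uv"],z)) for n,z in(("empty_hole",90),("notch",64)) for r in mark_of("wrist",n)[:2]])
E
```

```text
[237. -25.  -2.] -0.0027391151780098433 [657.6104865  279.08453418 227.75582852]
[237. -25. 113.] -0.0027391151780098433 [657.6104865  279.08453418 227.75582852]
wrist bolt pts 294
 rim centre [467.59097971 216.0200491 ] notch gap deg 76.08544094789055 283.8579276345913 mid 179.97168429124093
 bolt angles [(np.float64(1.3), 85), (np.float64(356.2), 209)]
top bolt pts 22
 rim centre [468.05016596 213.9596626 ] notch gap deg 123.43178667740823 159.51705418031176 mid 141.47442042886
 bolt angles [(np.float64(69.1), 22)]
[]
```

Emit:
step_arm:
  increments:
    - {"slide":[0.055,-0.006,0],"roll":0}
    - {"slide":[0.11,-0.012,0],"roll":0}
    - {"slide":[0.165,-0.018,0],"roll":0}
    - {"slide":[0.215,-0.023,0],"roll":0}
    - {"slide":[0.236,-0.025,0],"roll":0}

```text
t: 15.0
eef_pos: [417.9, 253.9, 223.3]
tcp_rot: [-3.141, -0.002, 3.139]
ft_force: [-0.5, -0.1, -0.9]
opening: 0.006
grip_force: 0.0
```

Emit:
step_arm:
  increments:
    - {"slide":[0,0,0],"roll":0}
    - {"slide":[0,0,0],"roll":0}

```text
t: 15.25
eef_pos: [421.4, 254.5, 223.6]
tcp_rot: [-3.141, -0.0, 3.139]
ft_force: [0.6, 0.1, 0.3]
opening: 0.003
grip_force: 0.0
```

```bash
python3 - <<'E'
from h import *
a=np.radians(141)
r=rel([467.5+60*np.cos(a),216.7+60*np.sin(a),125],np.pi); print(np.round(r[0],0),r[1],state()["eef_pos"])
c,_=measure("wrist",(467.6,217));save(c,"w4.png")
print([ (r["confidence"],r["uv"],at_z(c,r["uv"],z)) for n,z in(("empty_hole",90),("notch",64)) for r in mark_of("wrist",n)[:2]],[proj(c,[467.5+60*np.cos(a),216.7+60*np.sin(a),z]) for z in(90,64)])
measure("top",(467.6,215))
E
```

```text
[ 1. -0. 99.] -0.0029014206227269135 [421.37243206 254.49872616 223.60091101]
wrist bolt pts 409
 rim centre [467.41730515 216.14337749] notch gap deg 124.42072187722245 159.85207701404744 mid 142.13639944563494
 bolt angles [(np.float64(211.4), 208), (np.float64(283.2), 201)]
[(0.88, [322.8, 190.2], array([419.37784954, 255.22256336,  90.        ])), (0.79, [320.5, 185.5], array([420.78584674, 252.94103309,  64.        ]))] [array([321.9915411 , 191.74798302]), array([321.99660771, 185.57766382])]
top bolt pts 59
 rim centre [466.78666808 213.99522171] notch gap deg 104.1319535086499 290.0926844392402 mid 197.11231897394504
 bolt angles [(np.float64(1.8), 8), (np.float64(67.3), 29), (np.float64(356.5), 22)]
```

View pics/w4.png

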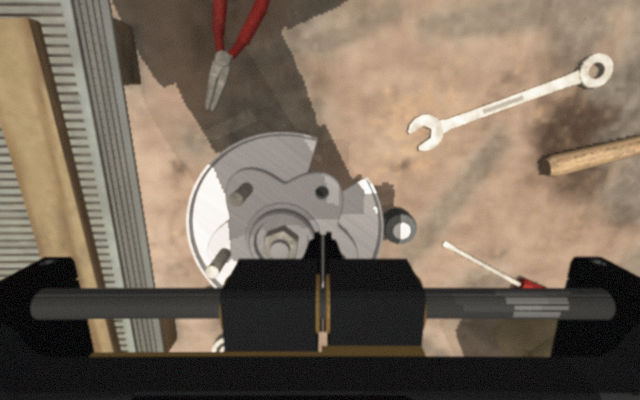

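The hole is at (322,191), over the notch at (320,185), about 2–3 mm off. I descend to 35 mm above it and hold.

Emit:
step_arm:
  increments:
    - {"slide":[0.001,0,0.035],"roll":0}
    - {"slide":[0.001,0,0.065],"roll":0}
    - {"slide":[0.001,0,0.085],"roll":0}
    - {"slide":[0.001,0,0.098],"roll":0}
    - {"slide":[0.001,0,0.098],"roll":0}

```text
t: 16.08
eef_pos: [419.5, 254.3, 125.4]
tcp_rot: [-3.141, -0.001, 3.139]
ft_force: [0.3, -0.5, -0.3]
opening: 0.009
grip_force: 0.0
```

Emit:
step_arm:
  increments:
    - {"slide":[0,0,0],"roll":0}
    - {"slide":[0,0,0],"roll":0}
    - {"slide":[0,0,0],"roll":0}
    - {"slide":[0,0,0],"roll":0}
    - {"slide":[0,0,0],"roll":0}

```text
t: 16.7
eef_pos: [419.6, 254.4, 126.1]
tcp_rot: [-3.142, 0.0, 3.139]
ft_force: [-0.3, 0.0, -0.6]
opening: 0.005
grip_force: 0.0
```

Emit:
step_arm:
  increments:
    - {"slide":[0,0,0],"roll":0}
    - {"slide":[0,0,0],"roll":0}
    - {"slide":[0,0,0],"roll":0}
    - {"slide":[0,0,0],"roll":0}
    - {"slide":[0,0,0],"roll":0}

```text
t: 17.32
eef_pos: [419.6, 254.4, 126.0]
tcp_rot: [-3.142, 0.0, 3.139]
ft_force: [-0.7, -0.1, -0.5]
opening: 0.008
grip_force: 0.0
```

Emit:
step_arm:
  increments:
    - {"slide":[0,0,0],"roll":0}
    - {"slide":[0,0,0],"roll":0}
    - {"slide":[0,0,0],"roll":0}
    - {"slide":[0,0,0],"roll":0}
    - {"slide":[0,0,0],"roll":0}

```text
t: 17.95
eef_pos: [419.6, 254.4, 126.0]
tcp_rot: [-3.142, 0.0, 3.139]
ft_force: [-0.2, -0.2, 0.6]
opening: 0.005
grip_force: 0.0
```

```bash
python3 - <<'E'
from h import *
print(state()["eef_pos"],state()["ft_force"]);print(env.job_done())
E
```

```text
[419.57614483 254.3624034  125.98869367] [-0.20389467 -0.16933077  0.55134649]
the job is handed in; nothing more can be done
None
```

I handed the job in (no verdict came back): the hub's empty hole is over the notch to within about 3 mm by my measurement, I pointed at the steel bolt and then at the hole for about 2 s each, and the arm finished still pointing at the hole.

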